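# Clamp a jar in the filling jig with its wing nut

### The arm

A 6-joint arm with a two-finger parallel gripper is mounted at the origin on the work surface. World frame = base frame: x ahead of the robot, y to its left, z up, the work surface at z = 0. Lengths are in m, angles in rad, forces in N, time in s.
With the tool pointing down it reaches from about 0.225 to 0.875 m from the base axis. Payload 3.4 kg.
Tool frame: the origin (TCP) lies on the centre line of the jaws, within the pads' length; the fingertips stand 11 mm ahead of it and the grasp point (between the pads) lies 8 mm behind it; z points along the fingers, y is the line along which they close (so a half turn about z gives the same grasp; the last joint's range is limited). The gripper opens to 85 mm and grips with 20 to 120 N. Pads are 22 mm wide; open, the fingers measure 114 mm over their backs; the gripper's body (76 mm by 85 mm) begins 54 mm behind the grasp point. The pads swing forward as they close: fully open they stand 13 mm farther back than shut.
Start: joints at [1.129, 0.276, 1.505, -0, 1.361, -0.121], TCP at [0.181, 0.546, 0.242] pointing down, gripper open.
Joint ranges: [-2.89, 2.89], [-0.75, 2.08], [0.22, 2.7], [-1.18, 4.32], [0.11, 2.71], [-2.7, 2.7]. Speed limits (rad/s): [2.57, 2.57, 3.14, 3.14, 3.14, 3.14].

### API

Orientations are given as a unit quaternion [w, x, y, z].
In Python, from rig import manip, eyes, job gives the robot as it stands.
- The arm moves only by the tool drive_tool, never from a script. Its argument "rows" is a list of rows, each a list of 3 entries, a list of its own where there are three numbers: the turn, a rotation vector about the world's x, y, z in rad, then the shift along the world's x, y, z in cm, then the finger opening in cm, from 0 to 8.54. A call has 1 to 8 rows; each row shifts and turns the commanded pose from where the row before left it; what a row does not reach is not made up. A row lasts 1/8 s, in which the tool goes at most 62.5 mm and 10.7 degrees, less where a joint would pass 70% of its speed; a pose out of reach is approached as far as the arm can. A call is refused whole if a number of a shift passes 6.25 or a number of a turn 0.188, either way. A call with a gripper value outside its range is refused whole. The fingers move at their own pace and stop on an object; "force" is the grip in N (left out, the last holds). Time passes only in rows, so rows that do not move let the fingers close. It gives the time, the measured TCP pose, the force, the opening and the grip force at its end, in the units of the state.
- manip.get_state(): the state, without advancing time (a new reading comes with each control period).
- eyes.get_image(name): name is "scene" or "top" or "wrist"; returns the picture (400x640x3 uint8, red, green, blue); there is no depth.
- eyes.get_calibration(name): a dict with "camera_matrix" (3x3 intrinsics, pixels), "view" (4x4, takes a point from world to camera coordinates). Camera axes: x right, y up, looking along -z (the intrinsics and any distortion apply to the point x, -y, -z); pixel columns grow to the right and rows downward; lengths in m; the calibration is good to about 2 mm. A picture is of the moment at which its call begins: read the wrist's pose just before it. get_calibration takes no time and is no camera call; for the wrist camera it gives the pose at the moment of the call.
- job.sign_off(): hands the job in; it is judged then, once.
The state is a dict: "clock": time; "qpos": joint angles; "qd": joint speeds; "effort": joint torques, N m; "position": TCP position; "ee_rot": TCP orientation; "contact_force": force on the tool from outside, world axes, zero at the start; "moment": the same for the moment, N m; "width": finger opening in m; "gripper_force": force on a finger pad.
Only numpy, scipy, OpenCV 4.12 (cv2) and the standard library are available. Lean on these libraries where they do the work, as an engineer would, in place of code of your own. Each camera call takes 0.05 s, during which the arm holds its last target. There are 200 camera calls.

### The job

Clamp the amber jar in the wooden jig: with a fingertip push the sliding steel fence by its end tab until the jar sits snug against the two pegs, and then turn the brass wing nut clockwise (seen from above) with repeated fingertip strokes on its wings until it is fully tight against its stop. Only push: do not lift or tip the jar, leave everything else where it stands, and finish clear of everything.

Things in the scene. Friction and masses are not known exactly. Their poses are not given: they have to be found in the camera images.
- jig: Fixed wooden jig board, 18 mm thick, on the table. Origin on its underside; the board spans x -85 to 85, y -160 to 170 mm. Its y axis runs along the slide: push tab at -y, then the wing nut (axis at x 0, y -30 mm), then the jar, and the pegs at +y. Guide strips (top 24 mm above the table) flank the fence's tongue out to x -30 and 30 mm.
- seat (a point): point on the board's top (18 mm above the table) where the centre of the jar's underside lies when the jar touches both pegs: jig x 0, y 91 mm. Axes as the jig's. The pegs, 16 mm diameter and 45 mm tall above the board, stand at jig x -24 and 24, y 123 mm.
- jar: Amber glass jar with steel lid, 64 mm diameter, 75 mm tall with lid, about 0.26 kg, standing loose on the board 4 to 11 mm short of the pegs. Origin at the centre of its underside.
- fence (a joint): slide of the fence, m; 0 fully open, grows as the fence moves along the jig's +y towards the jar; 0.040 when the jar is snug between fence and pegs (a bare slide would go on to 0.055). Starts at 0 to 0.012. Stays where it is left; moves at about 1.5 N, plus about 2 N to slide the jar.
- push_tab (a point): on the fence: middle of the outer (-y) face of its upright steel end tab, 60 mm wide (jig x), 6 mm thick, top 52 mm above the table; this point is 38 mm above the table, at jig x 0, y -122 mm + the fence's travel. Push it along the jig's +y. A flat tongue, 46 mm wide, top 26 mm above the table, joins tab and fence face, passing under the nut.
- fence_face (a point): on the fence: middle of the front (+y) of its upright face plate, which meets the jar; 90 mm wide, 6 mm thick, top 58 mm above the table; at jig x 0, y 19 mm + travel. Axes as the jig's.
- wing_nut (a joint): turn of the wing nut, rad; grows clockwise seen from above, firm stop (fully tight) at 14.0. Starts 3.8 to 7.2, so 1.1 to 1.6 turns remain. Turns at about 0.05 N m and stays where it is left; it keeps its height. At joint value v the two wings point along the jig's x axis turned by -v about z (and opposite).
- nut_center (a point): on the wing nut's axis, 49 mm above the table. Brass nut, two upright wings in one plane, 84 mm tip to tip, 7 mm thick; their ears (24 to 42 mm from the axis) stand 36 to 62 mm above the table. Hub 20 mm diameter; stud top 60 mm. x axis along the wings, turning with them. With the jar clamped the tab stands 46 mm from the axis on the jig's -y side: most room is on the +y side.
- spray_a: bystander, loose, to be left alone; origin at the centre of its underside: glass spray bottle with white pump, 38 mm diameter, 115 mm tall, on the table behind the jig
- spray_b: bystander, loose, to be left alone; origin at the centre of its underside: the same as spray_a, a second one
- clear_bottle: bystander, loose, to be left alone; origin at the centre of its underside: clear glass bottle, 70 mm diameter, 170 mm tall, behind the jig
- white_bottle: bystander, loose, to be left alone; origin at the centre of its underside: white plastic bottle, 60 mm diameter, 150 mm tall, beyond the jig's +y end
- bowl: bystander, loose, to be left alone; origin at the centre of its underside: white ceramic bowl, 90 mm diameter, 35 mm tall, on the robot's side of the jig
- spoon: bystander, loose, to be left alone; origin at the centre of its underside: spoon lying on the robot's side of the jig, roughly along the jig's y
- spare_lid: bystander, loose, to be left alone; origin at the centre of its underside: steel lid, 44 mm diameter, 12 mm tall, lying on the jig board beside the jar
Not all that is in view belongs to the job. What is shaped like the jar but pink is not meant.

How it is judged:
On the way, in this order (a step that is already met when the one before it is completed fails the run):
1. the fence is closed and the jar is snug against the pegs (value of joint fence between 0.037 and 0.043 m and horizontal distance between jar and seat below 0.005 m and angle between jar's own z axis and vertical below 0.1 rad), for 0.2 s.
2. the wing nut is turned fully tight, with the jar still clamped (all of step 1 and value of joint wing_nut above 13.8 rad), for 0.2 s.
At the end, for the whole second after the job is handed in: fence travel between 37 and 43 mm, the jar upright within 5 mm of its seat and at rest, wing nut at 13.8 rad or more (0.2 rad or less from its stop) (all of step 2 and linear speed of jar below 0.02 m/s); the robot touches nothing.
It fails at once if the jar is lifted or tipped (z of jar in the frame of jig above 0.03 m or angle between jar's own z axis and vertical above 0.35 rad).
It fails at once if a bystander is moved by more than 30 mm (distance of any of spray_a, spray_b, clear_bottle, white_bottle, bowl, spoon, spare_lid from where it was at the start of the episode above 0.03 m).
It also fails if it takes over 72 s, if anything falls off the work surface, if the arm or the gripper's body presses on something with over 40 N, if the wrist force passes 120 N, or if a joint passes its speed limit or range.

## Working session

There is one attempt and no reset: what is moved stays moved. The work goes in short steps, Python scripts to look and compute and a tool call to move; the robot and the scene stay as the last step left them, time stands still between calls to the robot, and variables do not carry over. Pictures are saved under pics/ and viewed, at most 10 in all, crops included, and the job is handed in when it is done.

Besides the shell and the picture viewer there is one more tool, called after "Request:" as a command line: name --argument value ..., lists and objects as JSON in quotes. drive_tool: Moves the arm, as the interface text tells. Its arguments: {"type":"object","properties":{"rows":{"type":"array"},"force":{"type":"number"}},"required":["rows"]}

```bash
mkdir -p pics
python3 - <<'E'
from rig import manip, eyes, job
import cv2
s=manip.get_state();print(s)
for n in("scene","top"):
    cv2.imwrite(f"pics/{n}0.png",eyes.get_image(n)[:,:,::-1]);c=eyes.get_calibration(n);print(n,c)
E
```

```text
{'clock': 0.0, 'qpos': array([ 1.12895842e+00,  2.76607565e-01,  1.50613709e+00, -3.64980735e-05,
        1.36068871e+00, -1.21013041e-01]), 'qd': array([ 5.40564875e-04,  5.65371815e-04, -4.16074522e-05, -9.00287845e-04,
        1.50917311e-04, -5.38645546e-04]), 'effort': array([ 1.33186477e-03, -4.16788208e+01, -2.45804268e+01,  8.67301878e-05,
        1.10039554e-02,  1.50334768e-05]), 'position': array([0.18113188, 0.54519132, 0.24143094]), 'ee_rot': array([-2.38463414e-04,  1.59721519e-01,  9.87161683e-01, -8.89103602e-04]), 'contact_force': array([-0.177458  , -0.84027228, -0.37259224]), 'moment': array([-0.02859428,  0.01191521, -0.05727254]), 'gripper_force': 0.0, 'width': 0.08527862387011624}
scene {'camera_matrix': array([[501.20076811,   0.        , 309.43944374],
       [  0.        , 501.20076811, 196.73202476],
       [  0.        ,   0.        ,   1.        ]]), 'view': array([[ 5.06781329e-01,  8.62073916e-01, -1.11716652e-03,
        -3.62608430e-01],
       [-6.82159949e-01,  4.01808249e-01,  6.10907468e-01,
         3.04604960e-01],
       [ 5.27096280e-01, -3.08834412e-01,  7.91701217e-01,
        -1.32589276e+00],
       [ 0.00000000e+00,  0.00000000e+00,  0.00000000e+00,
         1.00000000e+00]])}
top {'camera_matrix': array([[459.5981812 ,   0.        , 324.74423399],
       [  0.        , 459.5981812 , 195.83199389],
       [  0.        ,   0.        ,   1.        ]]), 'view': array([[-0.01356023, -0.99959653, -0.02495797,  0.12976869],
       [ 0.99629188, -0.01562786,  0.0846065 , -0.5657519 ],
       [-0.0849624 , -0.02371813,  0.99610182, -1.15089265],
       [ 0.        ,  0.        ,  0.        ,  1.        ]])}
```

View pics/top0.png

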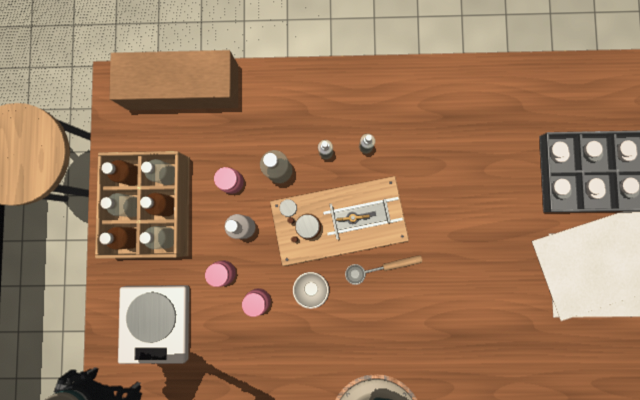

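View pics/scene0.png

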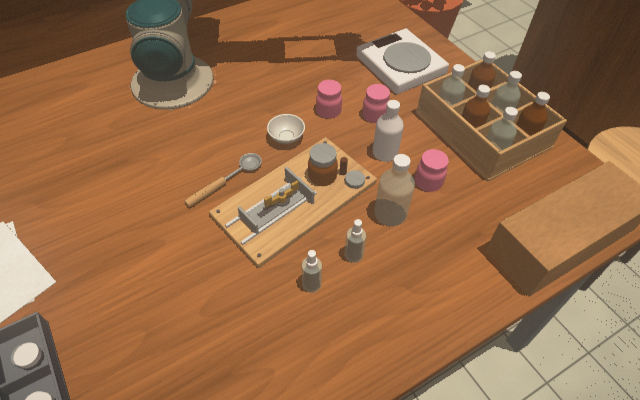

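The top view shows the amber jar's grey lid at (307,227), with the spare lid at (288,207) and the pegs at (292,222) and (295,240). The nut is near (355,217) and the tab near (390,210). The lookalikes are the pink jars at (228,180), (219,273) and (256,303), and the brown bottles in the crate. I choose the jar on the jig and check it in a close crop.

Run:
```python
import cv2,numpy as np
a=cv2.imread("pics/top0.png")[170:272,262:416];b=cv2.imread("pics/scene0.png")[130:270,200:390]
a=cv2.resize(a,None,fx=5,fy=5,interpolation=cv2.INTER_CUBIC);cv2.imwrite("pics/c_top.png",a)
b=cv2.resize(b,None,fx=4,fy=4,interpolation=cv2.INTER_CUBIC);cv2.imwrite("pics/c_sc.png",b)
```

```text
(no output)
```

View pics/c_top.png

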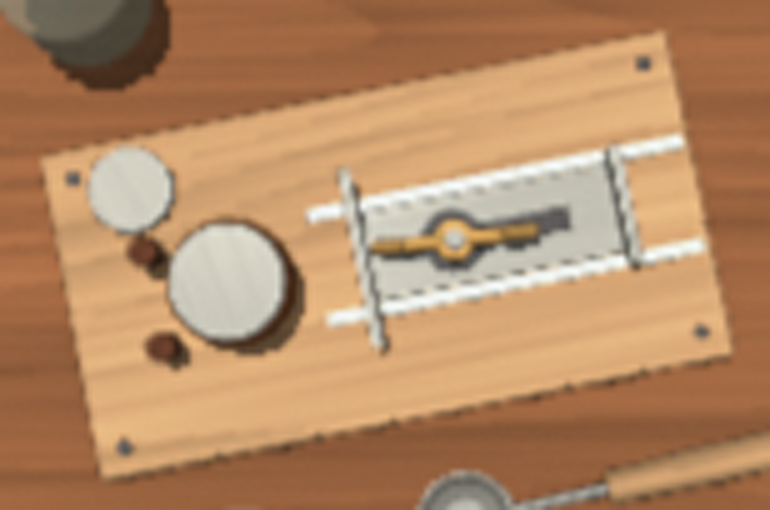

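View pics/c_sc.png

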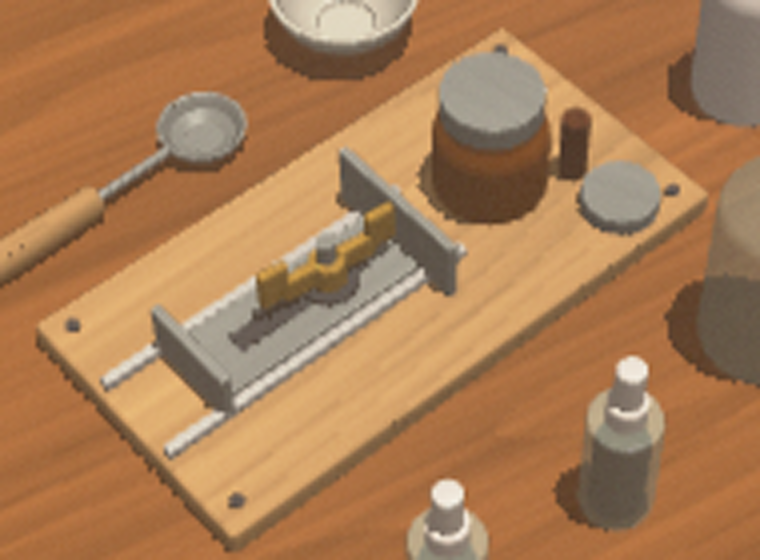

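The crops confirm the amber jar at crop (228,280), with its pegs at (146,252) and (164,348). The board corners are at (42,157), (663,33), (731,355) and (104,478). The nut is at (453,240), with wings at (375,247) and (535,232).

```bash
cat > h.py <<'E'
import numpy as np,cv2
from rig import eyes,manip
from scipy.spatial.transform import Rotation as R
def ray(cal,uv,z):
    K=cal["camera_matrix"];V=cal["view"]
    d=np.linalg.inv(K)@[uv[0],uv[1],1];d=V[:3,:3].T@(d*[1,-1,-1]);c=-V[:3,:3].T@V[:3,3]
    return c+d*(z-c[2])/d[2]
def fit(src,dst): # rigid 2D
    s=src.mean(0);d=dst.mean(0);a=src-s;b=dst-d
    th=np.arctan2((a[:,0]*b[:,1]-a[:,1]*b[:,0]).sum(),(a*b).sum())
    M=np.array([[np.cos(th),-np.sin(th)],[np.sin(th),np.cos(th)]]);return th,M,d-M@s
E
python3 - <<'E'
from h import *
T=eyes.get_calibration("top");S=eyes.get_calibration("scene")
t=lambda p,z:ray(T,[(p[0]+.5)/5-.5+262,(p[1]+.5)/5-.5+170],z)[:2]
s=lambda p,z:ray(S,[(p[0]+.5)/4-.5+200,(p[1]+.5)/4-.5+130],z)[:2]
src=np.array([[.085,.17],[.085,-.16],[-.085,-.16],[-.085,.17]])
for f,c in((t,[(42,157),(663,33),(731,355),(104,478)]),(s,[(707,193),(235,538),(38,332),(503,30)])):
    dst=np.array([f(p,.018) for p in c]);th,M,o=fit(src,dst)
    print("th",th,"o",o,"res mm",((dst-(src@M.T+o))*1e3).round(1).tolist())
    J=lambda p,z:((M.T@(f(p,z)-o))*1e3).round(1)
    if f is t: print("jar",J((228,280),.093),"nut",J((453,240),.06),"wings",J((372,247),.062),J((537,232),.062),"tab top mid",J((622,207),.052),"face top",J((362,262),.058),"sparelid",J((131,189),.03),"pegs",J((144,248),.063),J((163,346),.063))
    else: print("jar",J((492,93),.093),"stud",J((326,240),.06),"tab corners",J((156,312),.052),J((228,385),.052),"face",J((342,152),.058),J((455,262),.058),"wings",J((383,210),.062),J((267,268),.062))
E
```

```text
th 0.18145397205413666 o [0.50498538 0.08237398] res mm [[-0.8, -1.7], [-1.3, 1.7], [0.4, 2.2], [1.7, -2.2]]
jar [ 0.6 81.9] nut [ -0.7 -29.2] wings [ 3.7 10.7] [ -4.9 -70.5] tab top mid [  -0.7 -115.1] face top [-2.5 17. ] sparelid [ 57.7 125.3] pegs [ 25.1 121.4] [-24.1 121.2]
th 0.1930289098956693 o [0.5081437  0.08191279] res mm [[-1.8, -1.7], [-2.9, 1.1], [2.4, 0.9], [2.3, -0.3]]
jar [-0.1 82.9] stud [ -3.2 -28.4] tab corners [ -29.4 -118. ] [  29.7 -118.2] face [-45.   16.9] [50.  12.5] wings [2.3 5.3] [ -7.8 -63.1]
```

The fence starts at about 4 mm and the nut at about 4.8 rad, with the wings nearly along the jig's y. I'll go to the tab's outer side with the fingers shut and tool y along jig x.

Request:
drive_tool --rows '[[[0,0,-0.178],[2.9,-5.2,0],0],[[0,0,-0.178],[2.9,-5.2,0],0],[[0,0,-0.178],[2.9,-5.2,0],0],[[0,0,-0.178],[2.9,-5.2,0],0],[[0,0,-0.178],[2.9,-5.2,0],0],[[0,0,-0.178],[2.9,-5.2,0],0],[[0,0,0],[2.9,-5.2,0],0],[[0,0,0],[2.9,-5.2,0],0]]' --force 40

```text
clock: 1.1
position: [0.4138, 0.1279, 0.2422]
ee_rot: [0.0, 0.64, 0.768, 0.0]
contact_force: [0.9, -0.2, -1.0]
width: -0.0
gripper_force: 0.0
```

Request:
drive_tool --rows '[[[0,0,0],[2.9,-5.2,0],0],[[0,0,0],[2.9,-5.2,0],0],[[0,0,0],[2.9,-5.2,0],0],[[0,0,0],[2.9,-5.2,0],0],[[0,0,0],[0,0,-5],0],[[0,0,0],[0,0,-5],0],[[0,0,0],[0,0,-3],0],[[0,0,0],[0,0,0],0]]'

```text
clock: 2.1
position: [0.5271, -0.0778, 0.1098]
ee_rot: [-0.003, 0.64, 0.768, -0.001]
contact_force: [-0.3, -0.4, -0.3]
width: -0.0
gripper_force: 0.0
```

Run:
```python
from h import *
c=eyes.get_calibration("wrist");im=eyes.get_image("wrist");cv2.imwrite("pics/w1.png",im[:,:,::-1]);np.save("w1.npy",np.array([c["camera_matrix"],c["view"][:3,:3]],dtype=float));np.save("w1v.npy",c["view"])
V=c["view"];print(-V[:3,:3].T@V[:3,3])
```

```text
[ 0.51596891 -0.00742372  0.24209041]
```

View pics/w1.png

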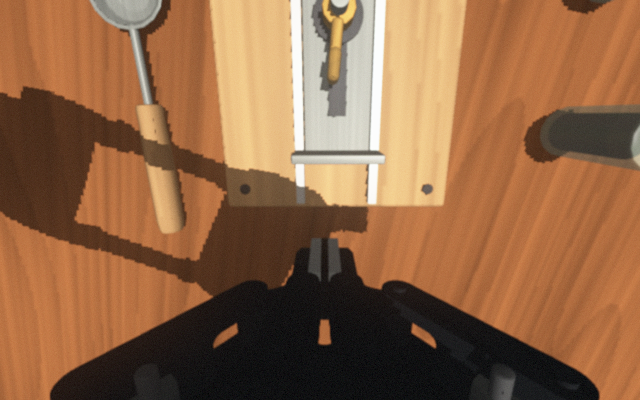

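The wrist view shows the tab's top edge at (291..384, 152..158), the board's near corners at (229,206) and (443,206), the stud at (341,3), a wing tip at (334,80) and the fingertips at (325,245).

Run:
```python
from h import *
c={"camera_matrix":np.load("w1.npy")[0],"view":np.load("w1v.npy")}
print(c["camera_matrix"][0])
r=lambda p,z:ray(c,p,z)[:2]
a,b=r((443,206),.018),r((229,206),.018);d=a-b;th=np.arctan2(d[1],d[0])
ex=d/np.linalg.norm(d);ey=np.array([-ex[1],ex[0]]);o=(a+b)/2+.16*ey
print("w",np.linalg.norm(d),th,o)
J=lambda p,z:((np.array([ex,ey])@(r(p,z)-o))*1e3).round(1)
print("tab outer-top",J((292,158),.052),J((384,158),.052),"inner",J((292,152),.052),"stud",J((341,3),.06),"wingtip",J((334,80),.062))
tip=[r(p,.099) for p in((310,240),(341,240),(325,283))];print(tip, np.linalg.norm(tip[0]-tip[1]),np.array([ex,ey])@(tip[0]/2+tip[1]/2-o))
```

```text
[299.08184948   0.         324.18709489]
w 0.16783343958092495 0.1827641453130931 [0.50728928 0.08273011]
tab outer-top [ -29.3 -117.4] [  29.1 -117.5] inner [ -29.2 -113.6] stud [  0.3 -33.8] wingtip [ -3.2 -72.2]
[array([ 0.51937198, -0.07086398]), array([ 0.53516377, -0.06793448]), array([ 0.53157791, -0.09424716])] 0.01606121571990503 [-0.00800341 -0.15322671]
```

Request:
drive_tool --rows '[[[0,0,0],[0.8,0.15,-2],0],[[0,0,0],[0,0,-2.5],0],[[0,0,0],[0,0,-2.2],0],[[0,0,0],[-0.15,0.8,0],0],[[0,0,0],[-0.18,1.0,0],0],[[0,0,0],[-0.18,1.0,0],0],[[0,0,0],[0,0,0],0]]'

```text
clock: 3.02
position: [0.5324, -0.0479, 0.0463]
ee_rot: [0.001, 0.639, 0.769, 0.0]
contact_force: [0.0, -0.0, -0.8]
width: 0.0003
gripper_force: 0.0
```

Request:
drive_tool --rows '[[[0,0,0],[-0.09,0.5,-0.3],0],[[0,0,0],[-0.09,0.5,0],0],[[0,0,0],[-0.09,0.5,0],0],[[0,0,0],[-0.09,0.5,0],0],[[0,0,0],[-0.09,0.5,0],0]]'

```text
clock: 3.65
position: [0.528, -0.0236, 0.0424]
ee_rot: [0.0, 0.64, 0.768, 0.0]
contact_force: [0.0, -1.3, -0.2]
width: 0.0004
gripper_force: 0.8
```

Request:
drive_tool --rows '[[[0,0,0],[-0.07,0.4,0],0],[[0,0,0],[-0.05,0.3,0],0],[[0,0,0],[-0.05,0.3,0],0],[[0,0,0],[0,0,0],0]]'

```text
clock: 4.15
position: [0.526, -0.0137, 0.0423]
ee_rot: [0.0, 0.64, 0.768, 0.0]
contact_force: [1.0, -1.5, 0.5]
width: 0.0002
gripper_force: 1.1
```

Request:
drive_tool --rows '[[[0,0,0],[-0.03,0.15,0],0],[[0,0,0],[-0.03,0.15,0],0],[[0,0,0],[0,0,0],0]]'

```text
clock: 4.53
position: [0.5254, -0.0107, 0.0423]
ee_rot: [0.0, 0.64, 0.768, 0.0]
contact_force: [1.4, -2.6, -0.0]
width: 0.0004
gripper_force: 1.5
```

Request:
drive_tool --rows '[[[0,0,0],[-0.03,0.15,0],0],[[0,0,0],[0,0,0],0]]'

```text
clock: 4.78
position: [0.5252, -0.0094, 0.0423]
ee_rot: [0.0, 0.64, 0.769, -0.0]
contact_force: [1.2, -3.2, 0.2]
width: 0.0002
gripper_force: 2.1
```

Request:
drive_tool --rows '[[[0,0,0],[-0.03,0.15,0],0],[[0,0,0],[0,0,0],0]]'

```text
clock: 5.03
position: [0.5252, -0.0093, 0.0424]
ee_rot: [0.001, 0.639, 0.769, -0.001]
contact_force: [2.7, -9.3, -0.7]
width: -0.0
gripper_force: 4.4
```

Request:
drive_tool --rows '[[[0,0,0],[-0.03,0.15,0],0],[[0,0,0],[0,0,0],0]]'

```text
clock: 5.28
position: [0.5252, -0.0092, 0.0424]
ee_rot: [0.002, 0.639, 0.769, -0.002]
contact_force: [2.1, -13.6, -1.4]
width: -0.0001
gripper_force: 6.6
```

Request:
drive_tool --rows '[[[0,0,0],[-0.02,0.1,0],0],[[0,0,0],[0,0,0],0]]'

```text
clock: 5.52
position: [0.5252, -0.0091, 0.0424]
ee_rot: [0.003, 0.639, 0.769, -0.002]
contact_force: [1.7, -15.8, -1.0]
width: -0.0003
gripper_force: 8.1
```

Snug: the force rose to 16 N with no further motion, and the tab's outer face is at y ≈ -82. I'll retract, lift and go to the nut.

Request:
drive_tool --rows '[[[0,0,0],[0.18,-1.0,0],0],[[0,0,0],[0.18,-1.0,0],0],[[0,0,0],[0,0,3],0],[[0,0,0],[0,0,3],0],[[0,0,0],[0,0,0.8],0],[[0,0,0.183],[0,0,0],0],[[0,0,0.183],[-0.9,2,0],0]]'

```text
clock: 6.4
position: [0.5189, -0.0056, 0.1096]
ee_rot: [-0.0, 0.488, 0.873, 0.0]
contact_force: [-0.3, -0.0, 0.0]
width: 0.0005
gripper_force: 0.0
```

Request:
drive_tool --rows '[[[0,0,0.183],[-0.9,2,0],0],[[0,0,0.183],[-0.9,2,0],0],[[0,0,0.183],[-0.9,2,0],0],[[0,0,0.183],[-0.9,2,0],0],[[0,0,0.183],[0,1,0],0],[[0,0,0.183],[0,0,0],0],[[0,0,0],[0,0,0],0]]'

```text
clock: 7.28
position: [0.482, 0.085, 0.1095]
ee_rot: [-0.001, -0.037, 0.999, 0.0]
contact_force: [-0.8, 0.1, -0.1]
width: -0.0002
gripper_force: 0.0
```

```bash
cat >> h.py <<'E'
TH=.183;O=np.array([.506,.0825]);M=np.array([[np.cos(TH),-np.sin(TH)],[np.sin(TH),np.cos(TH)]]);N=O+M@[0,-.03]
def pose(phi,p,a=.032):
    f=np.radians(phi);return N+M@np.array([a*np.cos(f)-p*np.sin(f),a*np.sin(f)+p*np.cos(f)])
def now():
    s=manip.get_state();y=R.from_quat(np.roll(s["ee_rot"],-1)).as_matrix()[:,1]
    return s["position"],np.degrees(np.arctan2(y[1],y[0])-TH)
def snap(n):
    c=eyes.get_calibration("wrist");cv2.imwrite(f"pics/{n}.png",eyes.get_image("wrist")[:,:,::-1]);return c
E
python3 - <<'E'
from h import *
import pickle
c=snap("w2");pickle.dump(c,open("w2.pkl","wb"));print(now(),N)
K=c["camera_matrix"];V=c["view"]
for q in ([*N,.06],):
    x=V[:3,:3]@q+V[:3,3];u=K@(x*[1,-1,-1]);print(u/u[2])
E
```

```text
(array([0.48219911, 0.08485282, 0.1095776 ]), np.float64(83.6476939010053)) [0.51145941 0.05300093]
[272.99608228 262.97213098   1.        ]
```

View pics/w2.png

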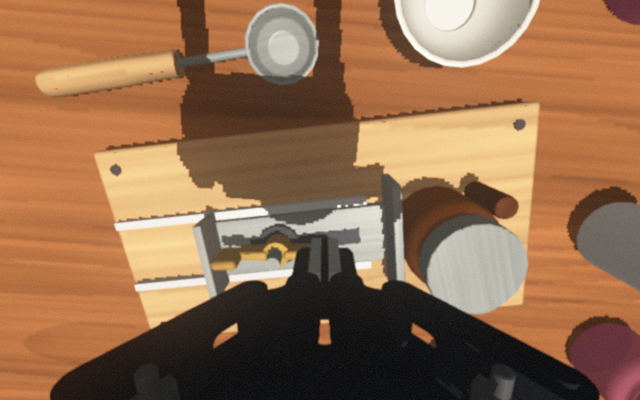

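The view shows the clamped jar at (475,265) against its peg (505,205), the stud near (275,255), and the left wing at (225,263). The fingers hide the other wing. The board corners are at (540,103) and (95,153).

Run:
```python
from h import *
import pickle
c=pickle.load(open("w2.pkl","rb"))
im=cv2.imread("pics/w2.png");cv2.imwrite("pics/w2c.png",cv2.resize(im[180:310,180:400],None,fx=3.6,fy=3.6,interpolation=cv2.INTER_CUBIC))
J=lambda p,z:((M.T@(ray(c,p,z)[:2]-O))*1e3).round(1)
print("corners",J((540,103),.018),J((95,153),.018),"stud",J((274,255),.06),"face top ends",J((384,176),.058),"wingtip",J((213,264),.062),"jar",J((477,267),.093))
```

```text
corners [-82.5 168.5] [ -83.  -157.8] stud [ -5.8 -28.4] face top ends [-51.  48.] wingtip [ -4.7 -69.4] jar [-1.9 90.1]
```

View pics/w2c.png

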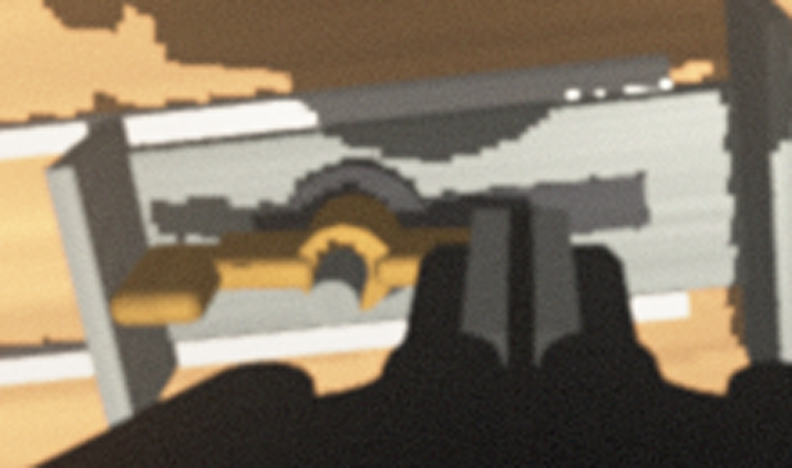

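```bash
cat >> h.py <<'E'
def plan(wps):
    p,a=now();print(p.round(4),round(a,1));q=p[:2]
    for phi,pp,al in wps:
        t=pose(phi,pp,al);da=(phi-a+180)%360-180
        print(phi,((t-q)*100).round(2),round(np.radians(da),3));q=t;a=phi
E
python3 -c "
from h import *
plan([(84,.016,.032)]+[(f,.0135,.032) for f in range(76,-60,-9)])"
```

```text
[0.4822 0.0849 0.1096] 83.6
84 [ 1.08 -0.12] 0.006
76 [0.69 0.21] -0.14
67 [0.53 0.14] -0.157
58 [0.54 0.06] -0.157
49 [ 0.54 -0.03] -0.157
40 [ 0.53 -0.11] -0.157
31 [ 0.51 -0.2 ] -0.157
22 [ 0.47 -0.27] -0.157
13 [ 0.42 -0.34] -0.157
4 [ 0.36 -0.41] -0.157
-5 [ 0.3  -0.46] -0.157
-14 [ 0.22 -0.5 ] -0.157
-23 [ 0.14 -0.53] -0.157
-32 [ 0.06 -0.54] -0.157
-41 [-0.03 -0.54] -0.157
-50 [-0.11 -0.53] -0.157
-59 [-0.2  -0.51] -0.157
```

Request:
drive_tool --rows '[[[0,0,0],[0,0,-3],0],[[0,0,0],[0,0,-2.6],0],[[0,0,0],[1.1,-0.1,0],0],[[0,0,-0.14],[0.7,0.2,0],0],[[0,0,-0.157],[0.53,0.14,0],0],[[0,0,-0.157],[0.54,0.06,0],0],[[0,0,-0.157],[0.54,-0.03,0],0]]'

```text
clock: 8.2
position: [0.5172, 0.0873, 0.0549]
ee_rot: [-0.001, 0.268, 0.963, -0.0]
contact_force: [-2.3, -1.0, -1.2]
width: -0.0
gripper_force: 0.8
```

Request:
drive_tool --rows '[[[0,0,-0.157],[0.53,-0.11,0],0],[[0,0,-0.157],[0.51,-0.2,0],0],[[0,0,-0.157],[0.47,-0.27,0],0],[[0,0,-0.157],[0.42,-0.34,0],0],[[0,0,-0.157],[0.36,-0.41,0],0],[[0,0,-0.157],[0.3,-0.46,0],0]]'

```text
clock: 8.95
position: [0.5439, 0.0696, 0.0552]
ee_rot: [0.0, 0.676, 0.737, 0.001]
contact_force: [-0.5, 1.0, 0.0]
width: -0.0001
gripper_force: 0.6
```

Request:
drive_tool --rows '[[[0,0,-0.157],[0.22,-0.5,0],0],[[0,0,-0.157],[0.14,-0.53,0],0],[[0,0,-0.157],[0.06,-0.54,0],0],[[0,0,-0.157],[-0.03,-0.54,0],0],[[0,0,-0.157],[-0.11,-0.53,0],0],[[0,0,0],[0,0,0],0]]'

```text
clock: 9.7
position: [0.5472, 0.0426, 0.0553]
ee_rot: [0.001, 0.905, 0.425, 0.001]
contact_force: [-0.1, 0.2, 0.2]
width: 0.0
gripper_force: 0.0
```

```bash
python3 -c "
from h import *
p,a=now();print(p,a,'want',pose(-50,.0135))
v=np.array(M.T@(p[:2]-N));f=np.radians(a);print('along',v@[np.cos(f),np.sin(f)],'perp',v@[-np.sin(f),np.cos(f)])"
```

```text
[0.54722572 0.04262382 0.05533093] -50.139993402808166 want [0.54473587 0.04305473]
along 0.03415884579851445 perp 0.014835314613386627
```

Request:
drive_tool --rows '[[[0,0,0],[0.5,0.6,0],0],[[0,0,0],[0,0,3],0],[[0,0,0.185],[-0.5,0,0.5],0],[[0,0,0.185],[-0.5,0,0],0],[[0,0,0.185],[-0.5,0,0],0],[[0,0,0.185],[-0.5,0,0],0],[[0,0,0.185],[-0.5,0,0],0],[[0,0,0.185],[-0.5,0,0],0]]'

```text
clock: 10.7
position: [0.5212, 0.0496, 0.0897]
ee_rot: [0.0, 0.542, 0.841, 0.0]
contact_force: [-0.2, -0.9, -0.3]
width: 0.0001
gripper_force: 0.0
```

Request:
drive_tool --rows '[[[0,0,0.185],[-0.5,0.1,0],0],[[0,0,0.185],[-0.5,0.1,0],0],[[0,0,0.185],[-0.5,0.1,0],0],[[0,0,0.185],[-0.5,0.1,0],0],[[0,0,0.185],[-0.5,0.1,0],0],[[0,0,0.185],[-0.5,0.1,0],0],[[0,0,0.185],[-0.5,0,0],0],[[0,0,0.185],[-0.5,0,0],0]]'

```text
clock: 11.7
position: [0.4813, 0.0556, 0.0897]
ee_rot: [0.0, -0.167, 0.986, 0.0]
contact_force: [0.0, -0.3, -0.5]
width: 0.0001
gripper_force: 0.0
```

Request:
drive_tool --rows '[[[0,0,0.185],[-0.5,0,0],0],[[0,0,0.185],[-0.4,0,0],0],[[0,0,0.185],[-0.5,0,0],0],[[0,0,0],[0,0,0],0]]'

```text
clock: 12.2
position: [0.467, 0.0555, 0.0896]
ee_rot: [0.0, -0.427, 0.904, 0.0]
contact_force: [-0.5, 0.0, 0.1]
width: 0.0003
gripper_force: 0.0
```

Run:
```python
from h import *
import pickle
c=snap("w3");pickle.dump(c,open("w3.pkl","wb"))
plan([(130,.016,.032)]+[(f,.0135,.032) for f in range(121,-60,-9)])
```

```text
[0.4673 0.0554 0.0896] 129.9
130 [0.93 0.56] 0.001
121 [0.36 0.7 ] -0.157
112 [0.27 0.47] -0.157
103 [0.34 0.42] -0.157
94 [0.41 0.36] -0.157
85 [0.46 0.3 ] -0.157
76 [0.5  0.22] -0.157
67 [0.53 0.14] -0.157
58 [0.54 0.06] -0.157
49 [ 0.54 -0.03] -0.157
40 [ 0.53 -0.11] -0.157
31 [ 0.51 -0.2 ] -0.157
22 [ 0.47 -0.27] -0.157
13 [ 0.42 -0.34] -0.157
4 [ 0.36 -0.41] -0.157
-5 [ 0.3  -0.46] -0.157
-14 [ 0.22 -0.5 ] -0.157
-23 [ 0.14 -0.53] -0.157
-32 [ 0.06 -0.54] -0.157
-41 [-0.03 -0.54] -0.157
-50 [-0.11 -0.53] -0.157
-59 [-0.2  -0.51] -0.157
```

View pics/w3.png

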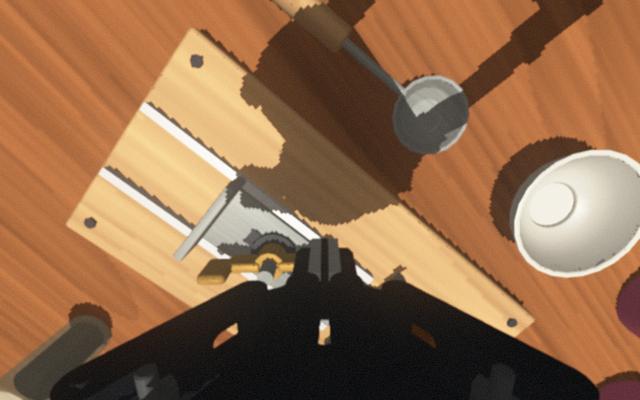

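The wings at (225,270) lie parallel to the fingers' line, so they are at about 130° and -50° as planned. Stroke 2.

Request:
drive_tool --rows '[[[0,0,0],[0,0,-3.5],0],[[0,0,0],[0.9,0.55,0],0],[[0,0,-0.157],[0.36,0.7,0],0],[[0,0,-0.157],[0.27,0.47,0],0],[[0,0,-0.157],[0.34,0.42,0],0],[[0,0,-0.157],[0.41,0.36,0],0],[[0,0,-0.157],[0.46,0.3,0],0],[[0,0,-0.157],[0.5,0.22,0],0]]'

```text
clock: 13.25
position: [0.4995, 0.0857, 0.0551]
ee_rot: [-0.0, 0.033, 0.999, -0.0]
contact_force: [-2.0, -0.7, -0.1]
width: 0.0
gripper_force: 0.8
```

Request:
drive_tool --rows '[[[0,0,-0.157],[0.53,0.14,0],0],[[0,0,-0.157],[0.54,0.06,0],0],[[0,0,-0.157],[0.54,-0.03,0],0],[[0,0,-0.157],[0.53,-0.11,0],0],[[0,0,-0.157],[0.51,-0.2,0],0],[[0,0,-0.157],[0.47,-0.27,0],0],[[0,0,-0.157],[0.42,-0.34,0],0],[[0,0,-0.157],[0.36,-0.41,0],0]]'

```text
clock: 14.25
position: [0.5394, 0.0745, 0.0553]
ee_rot: [0.0, 0.614, 0.789, 0.001]
contact_force: [-1.1, 1.3, -1.1]
width: -0.0003
gripper_force: 0.6
```

Request:
drive_tool --rows '[[[0,0,-0.157],[0.3,-0.46,0],0],[[0,0,-0.157],[0.22,-0.5,0],0],[[0,0,-0.157],[0.14,-0.53,0],0],[[0,0,-0.157],[0.06,-0.54,0],0],[[0,0,-0.157],[-0.03,-0.54,0],0],[[0,0,-0.157],[-0.11,-0.53,0],0],[[0,0,0],[0,0,0],0]]'

```text
clock: 15.12
position: [0.5456, 0.0428, 0.0554]
ee_rot: [0.001, 0.904, 0.428, 0.001]
contact_force: [1.0, 1.1, 1.0]
width: 0.0001
gripper_force: 0.3
```

```bash
python3 -c "
from h import *
p,a=now();print(p,a)
v=np.array(M.T@(p[:2]-N));f=np.radians(a);print('along',v@[np.cos(f),np.sin(f)],'perp',v@[-np.sin(f),np.cos(f)])"
```

```text
[0.54563059 0.04283792 0.05544144] -49.812820091509884
along 0.032873424723868234 perp 0.01379471397321013
```

Good. I'll unwind again; position as before, about 1.5 mm less in x.

Request:
drive_tool --rows '[[[0,0,0],[0.6,0.6,0],0],[[0,0,0],[0,0,3],0],[[0,0,0.185],[-0.5,0,0.5],0],[[0,0,0.185],[-0.5,0,0],0],[[0,0,0.185],[-0.5,0,0],0],[[0,0,0.185],[-0.5,0,0],0],[[0,0,0.185],[-0.5,0,0],0],[[0,0,0.185],[-0.5,0,0],0]]'

```text
clock: 16.12
position: [0.5204, 0.0493, 0.0897]
ee_rot: [0.0, 0.54, 0.842, 0.0]
contact_force: [-0.0, -0.1, 0.1]
width: -0.0001
gripper_force: 0.0
```

Request:
drive_tool --rows '[[[0,0,0.185],[-0.5,0.1,0],0],[[0,0,0.185],[-0.5,0.1,0],0],[[0,0,0.185],[-0.5,0.1,0],0],[[0,0,0.185],[-0.5,0.1,0],0],[[0,0,0.185],[-0.5,0.1,0],0],[[0,0,0.185],[-0.5,0.1,0],0],[[0,0,0.185],[-0.5,0,0],0],[[0,0,0.185],[-0.5,0,0],0]]'

```text
clock: 17.12
position: [0.4804, 0.0553, 0.0897]
ee_rot: [0.0, -0.169, 0.986, 0.0]
contact_force: [-0.2, 0.5, -0.6]
width: 0.0002
gripper_force: 0.0
```

Request:
drive_tool --rows '[[[0,0,0.185],[-0.5,0,0],0],[[0,0,0.185],[-0.4,0,0],0],[[0,0,0.185],[-0.4,0,0],0],[[0,0,0],[0,0,0],0]]'

```text
clock: 17.62
position: [0.4672, 0.0552, 0.0896]
ee_rot: [0.0, -0.429, 0.903, 0.0]
contact_force: [-0.4, 0.3, 0.1]
width: -0.0001
gripper_force: 0.0
```

```bash
python3 -c "
from h import *
plan([(130,.016,.032)]+[(f,.0135,.032) for f in (121,112)])"
```

```text
[0.4672 0.0552 0.0896] 130.3
130 [0.94 0.58] -0.005
121 [0.36 0.7 ] -0.157
112 [0.27 0.47] -0.157
```

Request:
drive_tool --rows '[[[0,0,0],[0,0,-3.5],0],[[0,0,0],[0.9,0.55,0],0],[[0,0,-0.157],[0.36,0.7,0],0],[[0,0,-0.157],[0.27,0.47,0],0],[[0,0,-0.157],[0.34,0.42,0],0],[[0,0,-0.157],[0.41,0.36,0],0],[[0,0,-0.157],[0.46,0.3,0],0],[[0,0,-0.157],[0.5,0.22,0],0]]'

```text
clock: 18.62
position: [0.4997, 0.0853, 0.0551]
ee_rot: [-0.0, 0.031, 1.0, -0.0]
contact_force: [-1.6, -1.6, 0.1]
width: 0.0002
gripper_force: 0.8
```

Request:
drive_tool --rows '[[[0,0,-0.157],[0.53,0.14,0],0],[[0,0,-0.157],[0.54,0.06,0],0],[[0,0,-0.157],[0.54,-0.03,0],0],[[0,0,-0.157],[0.53,-0.11,0],0],[[0,0,-0.157],[0.51,-0.2,0],0],[[0,0,-0.157],[0.47,-0.27,0],0],[[0,0,-0.157],[0.42,-0.34,0],0],[[0,0,-0.157],[0.36,-0.41,0],0]]'

```text
clock: 19.62
position: [0.5392, 0.0742, 0.0552]
ee_rot: [-0.0, 0.612, 0.791, 0.0]
contact_force: [-1.3, 0.5, -1.2]
width: -0.0001
gripper_force: 0.7
```

Request:
drive_tool --rows '[[[0,0,-0.157],[0.3,-0.46,0],0],[[0,0,-0.157],[0.22,-0.5,0],0],[[0,0,-0.157],[0.14,-0.53,0],0],[[0,0,-0.157],[0.06,-0.54,0],0],[[0,0,-0.157],[-0.03,-0.54,0],0],[[0,0,-0.157],[-0.11,-0.53,0],0],[[0,0,0],[0,0,0],0]]'

```text
clock: 20.5
position: [0.5457, 0.0425, 0.0554]
ee_rot: [0.0, 0.903, 0.43, 0.001]
contact_force: [0.1, 1.4, -0.2]
width: 0.0003
gripper_force: 0.2
```

Request:
drive_tool --rows '[[[0,0,0],[0.6,0.6,0],0],[[0,0,0],[0,0,3],0],[[0,0,0.185],[-0.5,0,0.5],0],[[0,0,0.185],[-0.5,0,0],0],[[0,0,0.185],[-0.5,0,0],0],[[0,0,0.185],[-0.5,0,0],0],[[0,0,0.185],[-0.5,0,0],0],[[0,0,0.185],[-0.5,0,0],0]]'

```text
clock: 21.5
position: [0.5208, 0.0489, 0.0897]
ee_rot: [0.0, 0.538, 0.843, 0.0]
contact_force: [0.2, 0.8, -0.7]
width: 0.0003
gripper_force: 0.0
```

Request:
drive_tool --rows '[[[0,0,0.185],[-0.5,0.1,0],0],[[0,0,0.185],[-0.5,0.1,0],0],[[0,0,0.185],[-0.5,0.1,0],0],[[0,0,0.185],[-0.5,0.1,0],0],[[0,0,0.185],[-0.5,0.1,0],0],[[0,0,0.185],[-0.5,0.1,0],0],[[0,0,0.185],[-0.5,0,0],0],[[0,0,0.185],[-0.5,0,0],0]]'

```text
clock: 22.5
position: [0.4807, 0.0549, 0.0897]
ee_rot: [0.0, -0.172, 0.985, 0.0]
contact_force: [-0.7, -0.9, -0.1]
width: -0.0
gripper_force: 0.0
```

Request:
drive_tool --rows '[[[0,0,0.185],[-0.5,0,0],0],[[0,0,0.185],[-0.4,0,0],0],[[0,0,0.185],[-0.4,0,0],0],[[0,0,0],[0,0,0],0]]'

```text
clock: 23.0
position: [0.4675, 0.0548, 0.0896]
ee_rot: [0.0, -0.431, 0.902, -0.0]
contact_force: [0.4, -0.4, 0.2]
width: -0.0001
gripper_force: 0.0
```

```bash
python3 -c "
from h import *
plan([(130,.016,.032)]+[(f,.0135,.032) for f in (121,112,103,98)])
snap('w4')
cv2.imwrite('pics/w4c.png',cv2.resize(cv2.imread('pics/w4.png')[150:310,60:400],None,fx=2.3,fy=2.3))"
```

```text
[0.4675 0.0548 0.0896] 130.6
130 [0.91 0.62] -0.01
121 [0.36 0.7 ] -0.157
112 [0.27 0.47] -0.157
103 [0.34 0.42] -0.157
98 [0.22 0.21] -0.087
```

View pics/w4c.png

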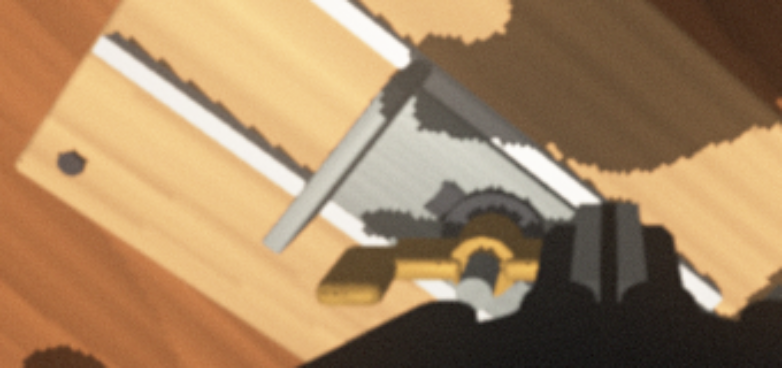

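The wing, at crop (350,272) to (480,260), is again parallel to the fingers, and the tab hasn't moved. This is the last stroke, 130° → ~98°, where the force should jump at the stop.

Request:
drive_tool --rows '[[[0,0,0],[0,0,-3.5],0],[[0,0,0],[0.9,0.6,0],0],[[0,0,-0.157],[0.36,0.7,0],0],[[0,0,-0.157],[0.27,0.47,0],0],[[0,0,-0.157],[0.34,0.42,0],0],[[0,0,-0.08],[0.2,0.2,0],0],[[0,0,0],[0,0,0],0]]'

```text
clock: 23.92
position: [0.4873, 0.0779, 0.055]
ee_rot: [-0.001, -0.17, 0.986, -0.001]
contact_force: [-3.3, -3.8, 0.3]
width: -0.0001
gripper_force: 2.2
```

Request:
drive_tool --rows '[[[0,0,0],[0.15,0.05,0],0],[[0,0,0],[0,0,0],0]]'

```text
clock: 24.18
position: [0.4874, 0.078, 0.0549]
ee_rot: [-0.003, -0.17, 0.985, -0.001]
contact_force: [-6.4, -5.3, 4.5]
width: 0.0002
gripper_force: 3.6
```

Request:
drive_tool --rows '[[[0,0,0],[0.15,0.05,0],0],[[0,0,0],[0,0,0],0]]'

```text
clock: 24.42
position: [0.4875, 0.078, 0.0549]
ee_rot: [-0.004, -0.17, 0.985, -0.001]
contact_force: [-8.0, -6.5, 6.1]
width: 0.0003
gripper_force: 5.1
```

```bash
python3 -c "
from h import *
p,a=now();print(p,a)
v=np.array(M.T@(p[:2]-N));f=np.radians(a);print('along',v@[np.cos(f),np.sin(f)],'perp',v@[-np.sin(f),np.cos(f)])"
```

```text
[0.48748777 0.07804616 0.05491942] 99.09961208782198
along 0.03163158191922814 perp 0.014189624840144622
```

The force rose to 10 N with no motion at 98–99°, which is the expected stop angle. I'll back off and lift clear.

Request:
drive_tool --rows '[[[0,0,0],[-0.8,-0.3,0],0],[[0,0,0],[-0.8,-0.3,0],0],[[0,0,0],[0,0,4],0],[[0,0,0],[0,0,5],0],[[0,0,0],[-3,0,5],0],[[0,0,0],[-5,0,3],0],[[0,0,0],[-5,0,0],0],[[0,0,0],[0,0,0],0]]'

```text
clock: 25.42
position: [0.3414, 0.0735, 0.2249]
ee_rot: [0.0, -0.17, 0.985, 0.0]
contact_force: [0.4, 0.1, -0.1]
width: -0.0002
gripper_force: 0.0
```

Run:
```python
from h import *
a=eyes.get_image("top")[170:272,262:416,::-1];cv2.imwrite("pics/end.png",cv2.resize(a,None,fx=5,fy=5,interpolation=cv2.INTER_CUBIC));print(now())
```

```text
(array([0.34402793, 0.07346459, 0.2250219 ]), np.float64(99.06268515583572))
```

View pics/end.png

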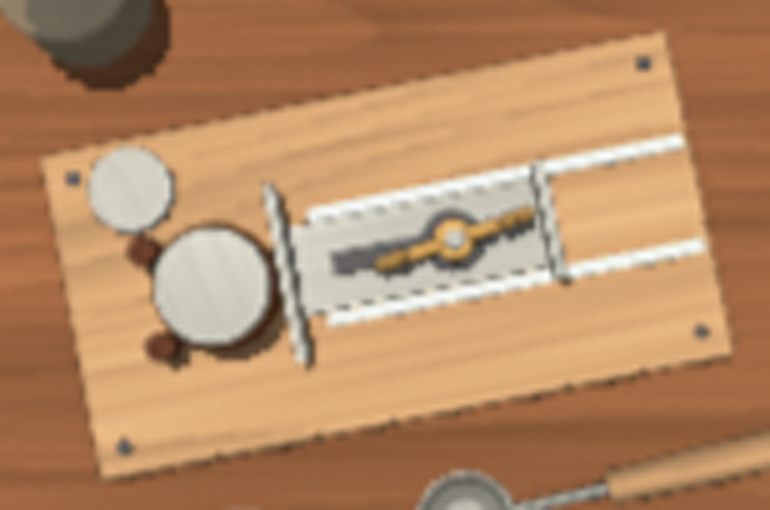

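The final view shows the jar (213,285) against both pegs, the fence face (287,275) on the jar, and the wings (380,265)–(530,213) at about 98°, the stop angle. The bystanders have not moved.

```bash
python3 -c "
from rig import job
print(job.sign_off())"
```

```text
the job is handed in; nothing more can be done
None
```

I handed the job in at about 25.5 s: the fence is closed with the jar against both pegs, the wing nut is against its stop (about 14 rad), and the arm is clear; sign-off returned no verdict.

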